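Weigh the toolbox on the sprung hand scale

TASK

Weigh the black toolbox: take the hand scale off its rest, hook it under the middle of the toolbox's carrying handle and lift until the whole box hangs level and clear of the bench by a finger's breadth or two, holding it steady there for about three seconds. Then lower it gently back to where it stood, unhook, and set the scale back on its rest as it was. Touch the box with the scale only, and leave everything else on the bench as it lies.

Things in the scene. Friction and masses are not known exactly. Their poses are not given: they have to be found in the camera images.
- scale: Loose hand scale, 140 g, upright on its rest. Origin: centre of the underside of its black crossbar handle, z up. Crossbar: 116 mm long (own y), 20 wide (x), 20 high (z 0 to +20 mm); grip it across its width at mid length. Below it an aluminium housing, 44 (y) x 16 mm (x), z 0 to -50, with a round white dial on both faces, then the steel hook (see hook_bowl, hook_tip).
- hook (a joint): Stretch of the scale's spring, m: 0 to 0.040, the hook slides straight down out of the housing by this much. 350 N/m, so about 28 mm of stretch per kg; about 1 mm with nothing hung on it.
- hook_bowl (a point): Lowest point inside the hook's bowl, where a hung handle comes to lie: 97 mm (plus the stretch) straight below the scale's origin. 6 mm wire in the scale's xz plane: it leaves the housing at the middle, straight to z = -56 mm, swings out to x = +20, comes round below (underside z = -103) and up to the tip at -x. Bowl about 27 mm wide inside. Heights are for an unstretched spring.
- hook_tip (a point): Top of the hook's upturned tip: x = -16 mm, 85 mm below the scale's origin. The mouth is on this (-x) side, 29 mm high, from the tip up to the wire at z = -56 mm.
- rest: The scale's rest, fixed to the bench: base plate 130 x 130 x 12 mm, two upright steel plates 50 (x) x 8 mm (y) at own y = -45 and +45 mm. Origin: centre of the underside, z up. The crossbar's ends lie on the plates, 135 mm up, between ears 8 mm high, 34 mm apart in x. The scale rests with its origin 135 mm above this origin, axes parallel to the rest's, hook between the plates.
- toolbox: The black plastic toolbox, lid closed and latched so that box, lid and handle lift as one; loose, about 0.5 to 0.85 kg, evenly loaded. 132 mm (own x) by 262 mm (own y), lid top 95 mm above its underside. Origin: centre of the underside, z up.
- handle_mid (a point): Middle of the toolbox's fixed carrying handle, right above the balance point: a straight steel round bar, 10 mm thick, along the toolbox's own y, axis 145 mm above the underside of the box and 50 mm above the lid (45 mm free below the bar). A post holds each end, 110 mm free between them. The hook can come in from either side.
- foot_a (a point): Bottom corner of the toolbox at own x = -62, y = -127 mm.
- foot_b (a point): Bottom corner of the toolbox at own x = -62, y = +127 mm.
- foot_c (a point): Bottom corner of the toolbox at own x = +62, y = -127 mm.
- foot_d (a point): Bottom corner of the toolbox at own x = +62, y = +127 mm.
- screwdriver: Bystander: a screwdriver lying flat between the toolbox and the rest. Leave it.
- spanner: Bystander: a steel adjustable spanner, 175 mm long, lying flat near the robot. Leave it.
- dispenser: Bystander: a yellow plastic tape dispenser, 140 x 55 x 82 mm, near the robot. Leave it.
- jar: Bystander: an open, empty glass jar, 62 mm across and 75 mm high, at the back. Leave it.
- tape_measure: Bystander: a grey tape measure, 70 x 35 x 62 mm, at the back. Leave it.
- oil_can: Bystander: a plain grey can, 54 mm across and 130 mm high, at the back. Leave it.
There are look-alikes about, which are no part of the job. Leave any orange look-alike of the rest alone.

How it is judged:
By the outcome, as a careful person would: the job done as asked, in the order asked, and still so for the second after the job is handed in, with the robot touching nothing.
It also fails if it takes over 72 s, if anything falls off the work surface, if the arm or the gripper's body presses on something with over 40 N, if the wrist force passes 120 N, or if a joint passes its speed limit or range.

ROBOT

A 6-joint arm with a two-finger parallel gripper is mounted at the origin on the work surface. World frame = base frame: x ahead of the robot, y to its left, z up, the work surface at z = 0. Lengths are in m, angles in rad, forces in N, time in s.
With the tool pointing down it reaches from about 0.35 to 0.85 m from the base axis. Payload 8.1 kg.
Tool frame: the origin (TCP) lies between the finger pads; the fingertips stand 14 mm ahead of it and the grasp point (between the pads) lies 5 mm behind it (robot.tip_reach is the z of the fingertips in the tool frame, in m); z points along the fingers, y is the line along which they close (so a half turn about z gives the same grasp; the last joint's range is limited). The gripper opens to 93 mm and grips with 3 to 60 N. Pads are 15 mm wide; open, the fingers measure 128 mm over their backs; the gripper's body (75 mm by 188 mm) begins 65 mm behind the grasp point.
Start: joints at [1.264, 0.13, 1.488, -0, 1.523, -0.085], TCP at [0.132, 0.585, 0.233] pointing down, gripper open.
Joint ranges: [-2.96, 2.96], [-0.89, 2.26], [0.02, 2.5], [-1.34, 4.48], [0, 2.73], [-2.66, 2.66]. Speed limits (rad/s): [2.39, 2.39, 2.79, 3.14, 3.14, 3.14].

INTERFACE

Orientations are given as a rotation vector (axis times angle).
In Python, from plant import robot gives the robot as it stands. The module is installed in compiled form; this text tells all that it offers.
- The arm moves only by the shell command python3 -m handwheel 'ROWS' [FORCE]. ROWS is JSON, a list of rows, each a list of 7 numbers: the closure, from -1 (fully open) to 1 (shut), then the shift along the tool's x, y, z each as a share of 100 cm, from -1 to 1, then the turn, a rotation vector about the tool's x, y, z each as a share of 180 degrees, from -1 to 1. In form: [[grip, tx, ty, tz, rx, ry, rz], ...]. A call has 1 to 20 rows; each row is the pose to reach, as a shift and turn from the pose commanded when the call began, along the tool's axes at that moment, turning the shorter way round; what a row does not reach only later rows make up. A row lasts 1/8 s, in which the tool goes at most 62.5 mm and 10.7 degrees, less where a joint would pass 70% of its speed; a pose out of reach is approached as far as the arm can. A call with a number of a shift or a turn outside -1 to 1 is refused whole. A call with a gripper value outside its range is refused whole. The fingers move at their own pace and stop on an object; FORCE is the grip in N (left out, the last holds). Time passes only in rows, so rows that repeat a pose let the fingers close. It gives the time, the measured TCP pose, the force, the opening and the grip force at its end, in the units of the state.
- robot.read_state(): the state, without advancing time (a new reading comes with each control period).
- robot.read_camera(name): name is "scene" or "top" or "wrist"; returns a dict with "frame" (400x640x3 uint8, red, green, blue), "fx", "fy", "cx", "cy" (pixels), "rvec" (rotation vector, rad) and "tvec" (3), from world to camera coordinates, as OpenCV has them; the wrist camera has in their place "T_tool_cam" (4x4, takes a point from camera to tool coordinates, whose origin is the TCP and whose axes are the flange's). Camera axes: x right, y down, z forward; pixel columns grow to the right and rows downward; lengths in m; the calibration is good to about 2 mm. The wrist camera is an equidistant fisheye: a pixel r from the principal point sees the ray r / f radians off the axis. A picture is of the moment at which its call begins: read the wrist's pose just before it. There is no depth.
- robot.close_job(): hands the job in; it is judged then, once.
Trained networks look in a picture, given as the dict that the camera call returned (one of the last four; its "shot" number tells which), for a name from the list of things; names that differ only in an ending like _2 or _b are one class to them, and where a whole thing is asked for, a point or a joint stands for the part that bears it (a point fixed in the world has none). Each returns a list of dicts, best first, with "conf" (0 to 1); they miss things now and then, are a little off and sometimes report something else, mostly with a low value. They report only what shows in the picture. A call takes as long as a camera call. They do not tell look-alikes from the thing itself.
- robot.regions_of(picture, name): "mask" (400x640 bool, what is visible of it) and "rect" ([left, top, right, bottom] in pixels, round what is visible of it).
The state is a dict: "t": time; "q": joint angles; "dq": joint speeds; "joint_torque": joint torques, N m; "tool_pos": TCP position; "orientation": TCP orientation; "force": force on the tool from outside, world axes, zero at the start; "wrist_torque": the same for the moment, N m; "opening": finger opening in m; "gripper_force": force on a finger pad.
Only numpy, scipy, OpenCV 4.12 (cv2) and the standard library are available. Lean on these libraries where they do the work, as an engineer would, in place of code of your own. Each camera call takes 0.05 s, during which the arm holds its last target. There are 200 camera calls.

## Working session

There is one attempt and no reset: what is moved stays moved. The work goes in short steps, Python scripts to look and compute and a shell command to move; the robot and the scene stay as the last step left them, time stands still between calls to the robot, and variables do not carry over. Pictures are saved under pics/ and viewed, at most 14 in all, crops included, and the job is handed in when it is done.

```bash
mkdir -p pics
python3 - <<'E'
from plant import robot
import cv2,numpy as np
s=robot.read_state();print({k:np.round(v,3).tolist() for k,v in s.items()})
for n in("scene","top"):
    c=robot.read_camera(n);cv2.imwrite(f"pics/{n}0.png",c["frame"][:,:,::-1])
    print(n,[c[k] for k in("fx","fy","cx","cy","rvec","tvec")])
    for o in("scale","rest","toolbox","handle_mid","hook","hook_tip"):
        for r in robot.regions_of(c,o): print(o,round(r["conf"],2),r["rect"],r["mask"].sum())
c=robot.read_camera("wrist");print(c["T_tool_cam"],c["fx"])
E
```

```text
{'t': 0.0, 'q': [1.264, 0.131, 1.489, -0.0, 1.523, -0.085], 'dq': [-0.0, 0.0, 0.001, 0.001, -0.0, 0.001], 'joint_torque': [0.001, -55.987, -49.174, 0.077, 0.036, -0.0], 'tool_pos': [0.132, 0.585, 0.232], 'orientation': [-0.348, -3.122, 0.003], 'force': [0.291, -0.224, 0.17], 'wrist_torque': [-0.008, 0.026, -0.069], 'gripper_force': 0.0, 'opening': 0.093}
scene [490.23457021047903, 490.23457021047903, 316.20091975714485, 200.10632560068063, array([ 2.21488071,  1.05972453, -0.38056792]), array([-0.30873301, -0.21508287,  1.86594128])]
scale 0.66 [256.1, 237.3, 287.5, 278.6] 498
rest 0.9 [246.8, 235.1, 306.4, 305.2] 1765
rest 0.83 [212.3, 189.5, 263.8, 255.9] 1699
rest 0.33 [327.8, 130.4, 360.3, 164.8] 625
rest 0.26 [331.5, 275.2, 351.4, 302.7] 510
toolbox 0.74 [340.3, 155.3, 423.4, 218.5] 3512
handle_mid 0.63 [337.1, 154.8, 423.6, 219.8] 3574
top [393.5007968722915, 393.5007968722915, 325.3847525742546, 193.1138380621102, array([ 2.17020473, -2.16660556,  0.09367686]), array([0.02042387, 0.51743818, 1.40332581])]
scale 0.72 [385.2, 160.5, 419.9, 178.5] 239
rest 0.73 [421.0, 252.9, 470.4, 296.2] 1524
rest 0.64 [373.3, 151.9, 419.2, 200.6] 1175
rest 0.61 [368.4, 216.4, 415.1, 260.7] 1295
rest 0.17 [308.1, 234.3, 353.5, 240.4] 307
toolbox 0.67 [221.7, 165.1, 304.3, 217.7] 2979
handle_mid 0.72 [221.9, 166.9, 303.7, 216.1] 2976
hook_tip 0.7 [223.2, 163.3, 305.0, 218.3] 2926
[[ 2.47538178e-04 -9.68487011e-01 -2.49063942e-01  6.82990506e-02]
 [ 9.99999919e-01  1.60396072e-04  3.70172593e-04  1.81889473e-04]
 [-3.18558470e-04 -2.49064014e-01  9.68486972e-01 -1.51520833e-01]
 [ 0.00000000e+00  0.00000000e+00  0.00000000e+00  1.00000000e+00]] 309.70691628693146
```

```bash
python3 -c "
import cv2
a=cv2.imread('pics/scene0.png');cv2.imwrite('pics/s1.png',cv2.resize(a[110:330,180:480],None,fx=2.6,fy=2.6,interpolation=2))
a=cv2.imread('pics/top0.png');cv2.imwrite('pics/t1.png',cv2.resize(a[130:330,200:490],None,fx=2.7,fy=2.7,interpolation=2))"
```

```text
(no output)
```

View pics/s1.png

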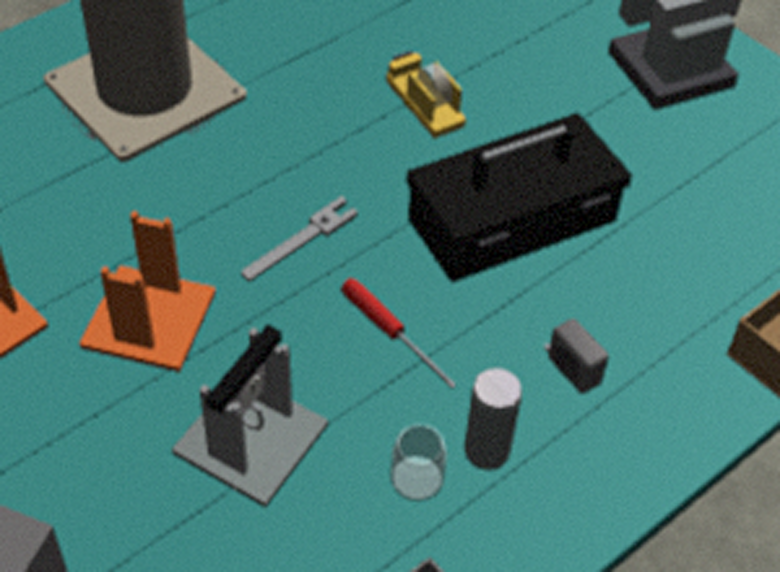

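View pics/t1.png

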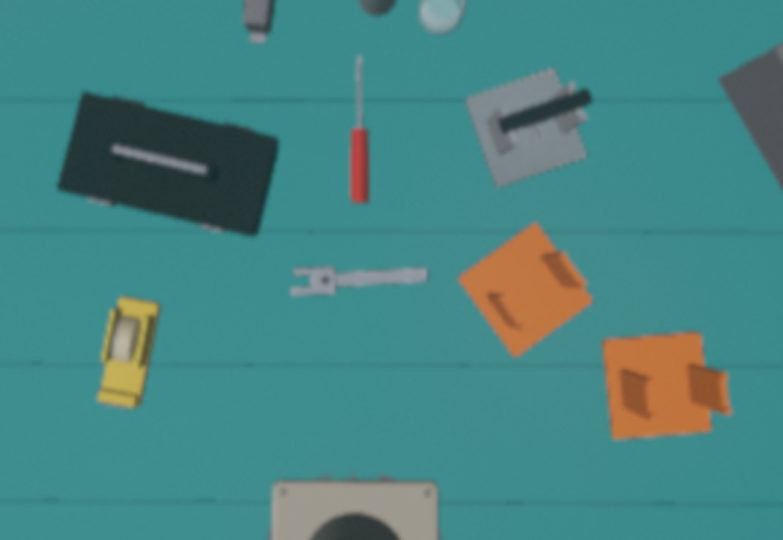

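The scene shows the scale on the grey rest (crop ~255,380), with the hook hanging between the plates. The top view has the crossbar running from crop (502,126) to (590,97), and the toolbox bar from (113,148) to (210,170). The orange rests are the look-alikes.

```bash
cat > h.py <<'E'
import numpy as np,cv2
from scipy.spatial.transform import Rotation as R
from plant import robot
def ray(c,uv,st=None):
    uv=np.asarray(uv,float)
    if "rvec" in c:
        M=R.from_rotvec(c["rvec"]).as_matrix();t=np.asarray(c["tvec"])
        d=np.array([(uv[0]-c["cx"])/c["fx"],(uv[1]-c["cy"])/c["fy"],1]);return -M.T@t,M.T@d
    p=np.array([(uv[0]-c["cx"])/c["fx"],(uv[1]-c["cy"])/c["fy"]]);th=np.linalg.norm(p)
    d=np.r_[p/max(th,1e-9)*np.sin(th),np.cos(th)]
    W=np.eye(4);W[:3,:3]=R.from_rotvec(st["orientation"]).as_matrix();W[:3,3]=st["tool_pos"]
    W=W@c["T_tool_cam"];return W[:3,3],W[:3,:3]@d
def onz(c,uv,z,st=None):
    o,d=ray(c,uv,st);return o+d*(z-o[2])/d[2]
def proj(c,P,st=None):
    P=np.asarray(P,float)
    if "rvec" in c:
        q=R.from_rotvec(c["rvec"]).apply(P)+c["tvec"];return np.array([c["fx"]*q[0]/q[2]+c["cx"],c["fy"]*q[1]/q[2]+c["cy"]])
    W=np.eye(4);W[:3,:3]=R.from_rotvec(st["orientation"]).as_matrix();W[:3,3]=st["tool_pos"]
    q=np.linalg.inv(W@c["T_tool_cam"])@np.r_[P,1];th=np.arctan2(np.hypot(q[0],q[1]),q[2]);r=th/np.hypot(q[0],q[1])
    return np.array([c["fx"]*r*q[0]+c["cx"],c["fy"]*r*q[1]+c["cy"]])
def rows(pos,yaw,st=None):
    """shift/turn shares from current pose to tool-down pose with tool x at world yaw"""
    st=st or robot.read_state();A=R.from_rotvec(st["orientation"])
    B=R.from_matrix(np.array([[np.cos(yaw),np.sin(yaw),0],[np.sin(yaw),-np.cos(yaw),0],[0,0,-1]]).T.T)
    X=np.array([np.cos(yaw),np.sin(yaw),0]);Z=np.array([0,0,-1.]);B=R.from_matrix(np.c_[X,np.cross(Z,X),Z])
    return np.round(np.r_[A.inv().apply(np.asarray(pos)-st["tool_pos"]),(A.inv()*B).as_rotvec()/np.pi],4)
E
python3 - <<'E'
from h import *
c=robot.read_camera("top")
f=lambda x,y:(200+x/2.7,130+y/2.7)
def show(n,a,b,z):
    A,B=onz(c,f(*a),z),onz(c,f(*b),z);print(n,A.round(3),B.round(3),"mid",((A+B)/2).round(4),"len",np.linalg.norm(A-B).round(3),"dir",np.degrees(np.arctan2(*(B-A)[1::-1])).round(1))
    return (A+B)/2
m=show("bar",(502,126),(590,97),.155+.012-.012)
b=show("handle",(113,148),(210,170),.148)
s=robot.read_state();T=R.from_rotvec(s["orientation"]).as_matrix();print(T.round(3))
E
```

```text
bar [ 0.56  -0.18   0.155] [ 0.596 -0.288  0.155] mid [ 0.5778 -0.234   0.155 ] len 0.114 dir -71.6
handle [0.533 0.298 0.148] [0.506 0.178 0.148] mid [0.5195 0.2382 0.148 ] len 0.123 dir -102.7
[[-0.976  0.22   0.   ]
 [ 0.22   0.976  0.   ]
 [-0.     0.    -1.   ]]
```

Run:
```python
from h import *
c=robot.read_camera("scene");im=c["frame"][:,:,::-1].copy()
k=10;x0,y0=245,230
base=cv2.resize(im[y0:y0+48,x0:x0+38],None,fx=k,fy=k,interpolation=2)
o=np.array([.5778,-.234,.135]);out=[base]
# hook wire, scale xz
t=np.linspace(0,1,30)
for yaw in(-71.6,108.4):
    a=np.radians(yaw);Y=np.array([np.cos(a),np.sin(a),0]);X=np.cross(Y,[0,0,1.])
    pts=[(0,-50),(0,-56),(10,-60),(18,-70),(20,-80),(17,-91),(10,-97),(0,-100),(-9,-97),(-15,-91),(-16,-85)]
    q=[((proj(c,o+X*x/1e3+[0,0,(z-1)/1e3])-[x0-.0,y0])*k) for x,z in pts]
    bar=[(proj(c,o+Y*s*.058+[0,0,.02])-[x0,y0])*k for s in(-1,1)]
    b=base.copy();cv2.polylines(b,[np.int32(q)],False,(0,0,255),1);cv2.polylines(b,[np.int32(bar)],False,(0,255,0),1);out.append(b)
    print(yaw,X.round(2))
v=np.hstack(out);cv2.imwrite("pics/hook.png",cv2.resize(v,(798,int(v.shape[0]*798/v.shape[1]))))
```

```text
-71.6 [-0.95 -0.32  0.  ]
108.4 [ 0.95  0.32 -0.  ]
```

View pics/hook.png

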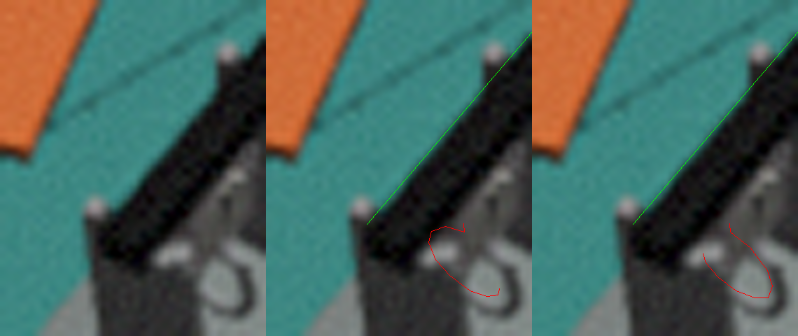

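Run:
```python
from h import *
print(rows([.578,-.234,.26],np.radians(108.4)))
```

```text
[-0.6154 -0.7011 -0.0274  0.     -0.      0.3272]
```

```bash
python3 -m handwheel '[[-1,-0.6154,-0.7011,-0.0674,0,0,0.3272],[-1,-0.6154,-0.7011,-0.0674,0,0,0.3272],[-1,-0.6154,-0.7011,-0.0674,0,0,0.3272],[-1,-0.6154,-0.7011,-0.0674,0,0,0.3272],[-1,-0.6154,-0.7011,-0.0674,0,0,0.3272],[-1,-0.6154,-0.7011,-0.0674,0,0,0.3272],[-1,-0.6154,-0.7011,-0.0674,0,0,0.3272],[-1,-0.6154,-0.7011,-0.0674,0,0,0.3272],[-1,-0.6154,-0.7011,-0.0674,0,0,0.3272],[-1,-0.6154,-0.7011,-0.0674,0,0,0.3272],[-1,-0.6154,-0.7011,-0.0674,0,0,0.3272],[-1,-0.6154,-0.7011,-0.0674,0,0,0.3272],[-1,-0.6154,-0.7011,-0.0674,0,0,0.3272],[-1,-0.6154,-0.7011,-0.0674,0,0,0.3272],[-1,-0.6154,-0.7011,-0.0674,0,0,0.3272],[-1,-0.6154,-0.7011,-0.0674,0,0,0.3272],[-1,-0.6154,-0.7011,-0.0674,0,0,0.3272],[-1,-0.6154,-0.7011,-0.0674,0,0,0.3272],[-1,-0.6154,-0.7011,-0.0674,0,0,0.3272],[-1,-0.6154,-0.7011,-0.0674,0,0,0.3272]]'
python3 - <<'E'
from h import *
s=robot.read_state();c=robot.read_camera("wrist");cv2.imwrite("pics/w1.png",c["frame"][:,:,::-1])
print(s["t"],s["tool_pos"],rows([.578,-.234,.3],np.radians(108.4),s))
a=np.radians(108.4);Y=np.array([np.cos(a),np.sin(a),0])
for k in(-1,1):print(proj(c,np.array([.578,-.234,.155])+Y*k*.058,s))
for o in("scale","rest","hook_tip"):
    for r in robot.regions_of(c,o):print(o,r["conf"],r["rect"])
E
```

```text
t: 3.35
tool_pos: [0.578, -0.2333, 0.3008]
orientation: [1.836, 2.548, 0.0]
force: [-0.6, -0.0, 0.1]
opening: 0.0932
gripper_force: 0.0
3.35 [ 0.5780421  -0.23326516  0.30079975] [-0.0007 -0.0003  0.0008  0.0003  0.0003  0.0003]
[317.49819588 248.19734115]
[317.54757551 134.68761731]
scale 0.6 [309.5, 136.7, 337.4, 249.1]
rest 0.85 [274.9, 127.9, 365.2, 231.3]
rest 0.7 [112.2, 68.6, 233.1, 180.3]
rest 0.65 [307.7, 178.7, 336.5, 182.6]
rest 0.58 [44.9, 163.3, 138.9, 253.1]
```

View pics/w1.png

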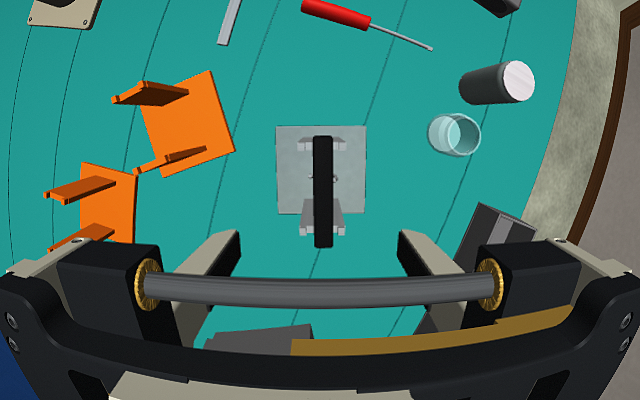

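The wrist view shows the crossbar running from (323,137) to (323,248), about 5 px to the right of my estimate. I'll refine that and zoom in on the hook.

Run:
```python
from h import *
s=robot.read_state();c=robot.read_camera("wrist");g=c["frame"].max(2)
sub=(g[125:260,300:350]<75).astype(np.uint8);n,l,st,ce=cv2.connectedComponentsWithStats(sub);i=1+st[1:,4].argmax()
ys,xs=np.where(l==i);print(st[i])
pts=np.c_[xs+300,ys+125].astype(np.float32);(r)=cv2.minAreaRect(pts);print(r);bx=cv2.boxPoints(r)
e=sorted([((bx[i]+bx[(i+1)%4])/2) for i in range(4)],key=lambda p:p[1]);A,B=onz(c,e[0],.155,s),onz(c,e[-1],.155,s)
print(A,B,(A+B)/2,np.linalg.norm(A-B),np.degrees(np.arctan2(*(A-B)[1::-1])))
cv2.imwrite("pics/w1z.png",cv2.resize(c["frame"][150:210,285:365,::-1],None,fx=8,fy=8,interpolation=2))
o=(A+B)/2;o[2]=.134
a=np.radians(108.4);Y=np.array([np.cos(a),np.sin(a),0]);X=np.cross(Y,[0,0,1.])
for x,z in((20,-80),(-16,-85)):print(x,(proj(c,o+X*x/1e3+[0,0,z/1e3],s)-[285,150])*8)
```

```text
[  12   10   22  113 2200]
((322.5, 191.0), (112.0, 21.0), 90.0)
[ 0.56415639 -0.17818208  0.155     ] [ 0.6005471  -0.28631825  0.155     ] [ 0.58235174 -0.23225017  0.155     ] 0.11409520639958383 108.59945966215557
20 [415.02011405 206.96630618]
-16 [194.84300648 201.53573473]
```

View pics/w1z.png

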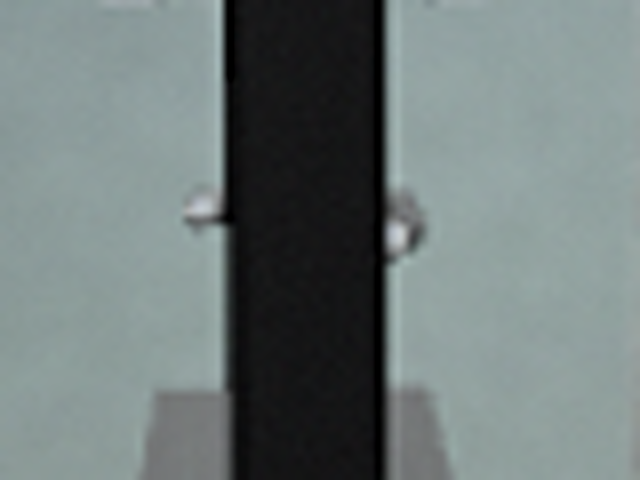

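Run:
```python
from h import *
print(rows([.5825,-.2323,.142],np.radians(108.5)))
```

```text
[ 1.000e-04  4.700e-03  1.581e-01  0.000e+00  0.000e+00 -5.000e-04]
```

```bash
python3 -m handwheel '[[-1,0,0.0047,0.05,0,0,0],[-1,0,0.0047,0.10,0,0,0],[-1,0,0.0047,0.135,0,0,0],[-1,0,0.0047,0.158,0,0,0],[-1,0,0.0047,0.158,0,0,0],[-1,0,0.0047,0.158,0,0,0],[1,0,0.0047,0.158,0,0,0],[1,0,0.0047,0.158,0,0,0],[1,0,0.0047,0.158,0,0,0],[1,0,0.0047,0.158,0,0,0],[1,0,0.0047,0.158,0,0,0],[1,0,0.0047,0.158,0,0,0],[1,0,0.0047,0.158,0,0,0],[1,0,0.0047,0.158,0,0,0]]' 45
```

```text
t: 5.35
tool_pos: [0.5825, -0.2325, 0.142]
orientation: [-1.838, -2.548, 0.0]
force: [0.6, -0.1, -0.1]
opening: 0.0198
gripper_force: 45.0
```

```bash
python3 -m handwheel '[[1,0,0,-0.02,0,0,0],[1,0,0,-0.05,0,0,0],[1,0,0,-0.09,0,0,0],[1,0,0,-0.14,0,0,0],[1,0,0,-0.19,0,0,0],[1,0,0,-0.19,0,0,0],[1,0,0,-0.19,0,0,0]]'
python3 - <<'E'
from h import *
print(rows([.5975,.2206,.332],np.radians(77.3)))
E
```

```text
t: 6.22
tool_pos: [0.5824, -0.2324, 0.3323]
orientation: [1.838, 2.548, 0.0]
force: [0.5, 0.0, -2.4]
opening: 0.0193
gripper_force: 45.0
[4.251e-01 1.573e-01 2.000e-04 1.000e-04 0.000e+00 1.728e-01]
```

```bash
python3 -m handwheel '[[1,0.02,0.0074,0,0,0,0.008],[1,0.06,0.0222,0,0,0,0.024],[1,0.105,0.0388,0,0,0,0.043],[1,0.15,0.0555,0,0,0,0.061],[1,0.195,0.0721,0,0,0,0.079],[1,0.24,0.0888,0,0,0,0.098],[1,0.285,0.1054,0,0,0,0.116],[1,0.33,0.1221,0,0,0,0.134],[1,0.37,0.1369,0,0,0,0.150],[1,0.405,0.15,0,0,0,0.165],[1,0.4251,0.1573,0,0,0,0.1728],[1,0.4251,0.1573,0,0,0,0.1728],[1,0.4251,0.1573,0,0,0,0.1728]]'
python3 - <<'E'
from h import *
s=robot.read_state();c=robot.read_camera("wrist");cv2.imwrite("pics/w2.png",c["frame"][:,:,::-1])
np.save("st2.npy",s,allow_pickle=True)
print(s["tool_pos"],rows([.5975,.2206,.332],np.radians(77.3),s))
a=np.radians(77.3);Y=np.array([np.cos(a),np.sin(a),0])
for k in(-1,0,1):print(proj(c,np.array([.5195,.2382,.15])+Y*k*.055,s))
for o in("toolbox","scale"):
    for r in robot.regions_of(c,o):print(o,r["conf"],r["rect"])
E
```

```text
t: 7.85
tool_pos: [0.5971, 0.2198, 0.3305]
orientation: [-2.453, -1.962, 0.004]
force: [-0.2, -1.1, -1.9]
opening: 0.0197
gripper_force: 45.0
[0.59714239 0.21983146 0.33047252] [ 0.0008  0.0002 -0.0015 -0.0007  0.0005  0.    ]
[249.66161714 232.0520315 ]
[246.79536124 185.57215962]
[244.9069445  136.10378169]
toolbox 0.74 [207.2, 68.4, 312.3, 247.4]
scale 0.74 [296.3, 148.9, 342.7, 338.9]
```

View pics/w2.png

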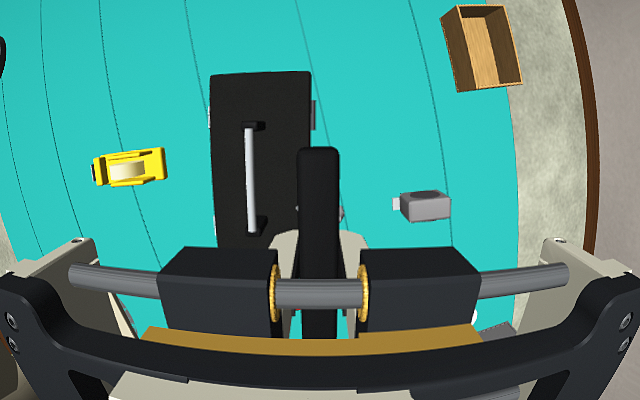

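The wrist view shows the bar from about (249,130) to (252,232), with the crossbar and hook to its right. I'll refine that now.

Run:
```python
from h import *
s=robot.read_state();c=robot.read_camera("wrist");f=c["frame"].astype(int)
rowsv=[]
for v in range(120,240):
    l=f[v,235:270].min(1);w=np.where(l>110)[0]
    if len(w)>2:rowsv.append((v,235+(w[0]+w[-1])/2,len(w)))
r=np.array(rowsv);print(r[0],r[-1],len(r))
r=r[3:-3]
k=np.polyfit(r[:,0],r[:,1],1);P=lambda v:onz(c,(np.polyval(k,v),v),.149,s)
A,B=P(rowsv[0][0]-.5),P(rowsv[-1][0]+.5);print("wrist",A,B,(A+B)/2,np.linalg.norm(A-B),np.degrees(np.arctan2(*(A-B)[1::-1])))
# fit y: post inner faces
c=robot.read_camera("top");g=c["frame"].astype(int)
for rr in robot.regions_of(c,"toolbox")[:1]:
    m=rr["mask"].astype(np.uint8);q=cv2.minAreaRect(np.argwhere(m)[:,::-1].astype(np.float32));b=cv2.boxPoints(q)
    w=np.array([onz(c,p,.095) for p in b]);print("top box",rr["conf"],w.mean(0),np.linalg.norm(w[0]-w[1]),np.linalg.norm(w[1]-w[2]),[np.degrees(np.arctan2(*(w[i+1]-w[i])[1::-1])) for i in(0,1)])
sub=f0=g[165:218,221:305];yy,xx=np.where(sub.min(2)>100);h=sub.min(2)
sel=(h>95);sel=sel&(np.abs(yy.mean()-np.arange(sel.shape[0]))[:,None]<14)
n,l,st,ce=cv2.connectedComponentsWithStats(sel.astype(np.uint8));
for i in range(1,n):
    if st[i,4]>30:
        ys,xs=np.where(l==i);q=cv2.minAreaRect(np.c_[xs+221,ys+165].astype(np.float32));b=cv2.boxPoints(q)
        w=np.array([onz(c,p,.148) for p in b]);print("top bar",st[i],w.mean(0),np.linalg.norm(w[0]-w[1]),np.linalg.norm(w[1]-w[2]),[np.degrees(np.arctan2(*(w[i+1]-w[i])[1::-1])) for i in(0,1)])
```

```text
[128. 247.   5.] [231. 251.   5.] 104
wrist [0.53643877 0.30034496 0.149     ] [0.50905081 0.18419292 0.149     ] [0.52274479 0.24226894 0.149     ] 0.11933732465136379 76.73234249172094
top box 0.62 [0.51764754 0.23778708 0.095     ] 0.13729782995216108 0.2641191719406104 [np.float64(-12.215653040376655), np.float64(-103.7238010170752)]
top bar [ 21  18  36  28 387] [0.49256917 0.23875874 0.148     ] 0.11210596408000403 0.09294030924179753 [np.float64(-86.74169121066247), np.float64(-176.03197317870564)]
```

Run:
```python
from h import *
a=np.radians(76.9);X=np.array([np.sin(a),-np.cos(a),0]);m=np.array([.5227,.2418,.2235])
for k in(.06,0):print(rows(m+X*k,a))
```

```text
[ 0.0045 -0.0181  0.1086  0.     -0.      0.0019]
[ 0.0049 -0.0781  0.1086  0.     -0.      0.0019]
```

```bash
python3 -m handwheel '[[1,0.0045,-0.0181,0.02,0,0,0.0019],[1,0.0045,-0.0181,0.05,0,0,0.0019],[1,0.0045,-0.0181,0.08,0,0,0.0019],[1,0.0045,-0.0181,0.10,0,0,0.0019],[1,0.0045,-0.0181,0.1086,0,0,0.0019],[1,0.0045,-0.0181,0.1086,0,0,0.0019],[1,0.0045,-0.0181,0.1086,0,0,0.0019]]'
python3 - <<'E'
from h import *
s=robot.read_state();c=robot.read_camera("wrist")
f=c["frame"].astype(int)
a=np.radians(76.9);X=np.array([np.sin(a),-np.cos(a),0]);Y=np.array([np.cos(a),np.sin(a),0]);m=np.array([.5227,.2418,.149])
print([proj(c,m+Y*k,s).round(1) for k in(-.055,0,.055)])
r=[]
for v in range(80,260):
    l=f[v,190:285].min(1);w=np.where(l>110)[0]
    if 2<len(w)<14:r.append((v,190+(w[0]+w[-1])/2,len(w)))
r=np.array(r);med=np.median(r[:,1]);r=r[abs(r[:,1]-med)<8];print(r[[0,len(r)//2,-1]])
k=np.polyfit(r[3:-3,0],r[3:-3,1],1);P=lambda v:onz(c,(np.polyval(k,v),v),.149,s)
A,B=P(r[0,0]-.5),P(r[-1,0]+.5);print("wrist",A,B,(A+B)/2,np.linalg.norm(A-B),np.degrees(np.arctan2(*(A-B)[1::-1])))
m[2]=.2235
print(rows(m,a,s),s["force"])
w=c["frame"][60:320,150:400,::-1];c=robot.read_camera("scene")
w=cv2.resize(w,(500,520));z=cv2.resize(c["frame"][130:230,330:440,::-1],(286,260),interpolation=2);w=np.hstack([w,np.vstack([z,z*0])]);cv2.imwrite("pics/w3.png",w)
E
```

```text
t: 9.02
tool_pos: [0.5817, 0.229, 0.225]
orientation: [2.459, 1.954, 0.003]
force: [0.8, 0.2, -0.5]
opening: 0.0196
gripper_force: 45.0
[array([246.1, 277.2]), array([240.7, 215.1]), array([237.1, 144.6])]
[[139.  238.   11. ]
 [186.  239.5  10. ]
 [232.  242.5  10. ]]
wrist [0.53659616 0.29973632 0.149     ] [0.51949819 0.22758645 0.149     ] [0.52804718 0.26366139 0.149     ] 0.07414812636065637 76.66806751366995
[-0.0009 -0.0604  0.0014  0.0006 -0.0003  0.0002] [ 0.79264383  0.23285466 -0.47987495]
```

View pics/w3.png

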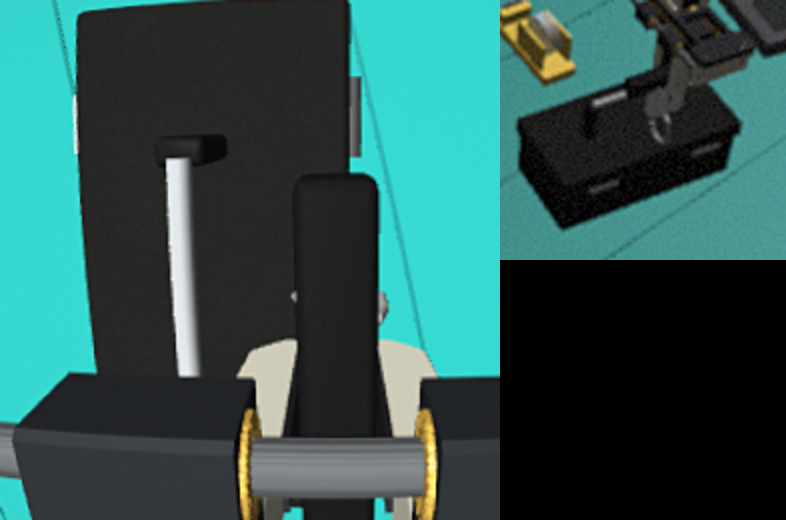

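The bar fit repeats between views. The hook stands beside the bar, with its tip facing it at mouth height, so I'll slide it in.

```bash
python3 -m handwheel '[[1,0,-0.01,0.001,0,0,0],[1,0,-0.022,0.001,0,0,0],[1,0,-0.034,0.001,0,0,0],[1,0,-0.046,0.001,0,0,0],[1,0,-0.055,0.001,0,0,0],[1,0,-0.0604,0.001,0,0,0],[1,0,-0.0604,0.001,0,0,0],[1,0,-0.0604,0.001,0,0,0]]'
python3 - <<'E'
from h import *
s=robot.read_state();print(s["force"],s["wrist_torque"])
c=robot.read_camera("scene");z=cv2.resize(c["frame"][130:230,330:440,::-1],(660,600),interpolation=2);cv2.imwrite("pics/s3.png",z)
E
```

```text
t: 10.12
tool_pos: [0.5224, 0.2425, 0.2225]
orientation: [2.459, 1.954, 0.0]
force: [0.9, -0.0, -1.6]
opening: 0.0196
gripper_force: 45.0
[ 0.87149009 -0.00774009 -1.62120212] [-0.06228414  0.10665678 -0.01726805]
```

View pics/s3.png

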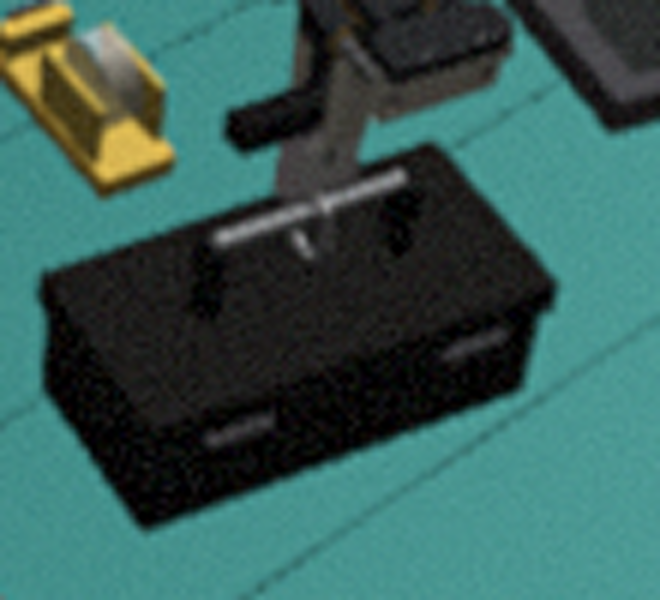

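The hook is under the bar, with its wire crossing the bar at crop (322,203), close to mid-bar. I'll check how well it is centred along the bar.

Run:
```python
from h import *
c=robot.read_camera("scene")
a=np.radians(76.9);X=np.array([np.sin(a),-np.cos(a),0]);Y=np.array([np.cos(a),np.sin(a),0]);m=np.array([.5227,.2422,.145])
p=lambda q:((proj(c,q)-[330,130])*6).round(1)
for k in(-.06,-.055,0,.055,.06):print(k,p(m+Y*k))
for x,z in((15,8),(20,-2),(20,0)):print("wire",x,z,p(m+X*x/1e3+[0,0,z/1e3]))
```

```text
-0.06 [211.  239.2]
-0.055 [219.1 236.3]
0 [307.  205.8]
0.055 [393.  175.8]
0.06 [400.7 173.2]
wire 15 8 [323.1 212.8]
wire 20 -2 [325.7 232. ]
wire 20 0 [326.2 229.4]
```

```bash
python3 -m handwheel '[[1,0,0,-0.008,0,0,0],[1,0,0,-0.016,0,0,0],[1,0,0,-0.022,0,0,0],[1,0,0,-0.025,0,0,0],[1,0,0,-0.028,0,0,0],[1,0,0,-0.031,0,0,0],[1,0,0,-0.034,0,0,0],[1,0,0,-0.034,0,0,0],[1,0,0,-0.034,0,0,0]]'
```

```text
t: 11.35
tool_pos: [0.5219, 0.2425, 0.256]
orientation: [-2.459, -1.954, 0.001]
force: [1.0, 0.5, -6.1]
opening: 0.0196
gripper_force: 45.0
```

```bash
python3 -m handwheel '[[1,0,0,-0.002,0,0,0],[1,0,0,-0.004,0,0,0],[1,0,0,-0.006,0,0,0],[1,0,0,-0.008,0,0,0],[1,0,0,-0.010,0,0,0],[1,0,0,-0.012,0,0,0],[1,0,0,-0.014,0,0,0],[1,0,0,-0.014,0,0,0],[1,0,0,-0.014,0,0,0],[1,0,0,-0.014,0,0,0]]'
python3 - <<'E'
from h import *
for i in range(3):
    robot.read_camera("top");print(robot.read_state()["force"].round(2))
E
```

```text
t: 12.6
tool_pos: [0.5221, 0.2425, 0.2703]
orientation: [-2.459, -1.955, 0.0]
force: [0.3, 0.4, -6.8]
opening: 0.0199
gripper_force: 45.0
[-0.31 -0.83 -7.51]
[-0.69 -0.21 -7.32]
[-0.21  0.13 -6.81]
```

```bash
python3 -m handwheel '[[1,0,0,-0.002,0,0,0],[1,0,0,-0.004,0,0,0],[1,0,0,-0.006,0,0,0],[1,0,0,-0.008,0,0,0],[1,0,0,-0.010,0,0,0],[1,0,0,-0.012,0,0,0],[1,0,0,-0.012,0,0,0],[1,0,0,-0.012,0,0,0],[1,0,0,-0.012,0,0,0]]'
python3 - <<'E'
from h import *
c=robot.read_camera("scene");z=cv2.resize(c["frame"][125:225,330:440,::-1],(660,600),interpolation=2);cv2.imwrite("pics/s4.png",z)
print(robot.read_state()["force"].round(2),robot.read_state()["wrist_torque"].round(3))
a=np.radians(76.9);X=np.array([np.sin(a),-np.cos(a),0]);Y=np.array([np.cos(a),np.sin(a),0]);m=np.array([.5227,.2422,0])
for dz in(0,.02):print(dz,[((proj(c,m+X*.062+Y*k+[0,0,dz])-[330,125])*6).round(0).tolist() for k in(-.127,.127)],((proj(c,m-X*.062-Y*.127+[0,0,dz])-[330,125])*6).round(0).tolist(),"bar",[((proj(c,m+Y*k+[0,0,.145+dz])-[330,125])*6).round(0).tolist() for k in(-.06,.06)])
E
```

```text
t: 13.88
tool_pos: [0.5221, 0.2425, 0.2823]
orientation: [-2.459, -1.955, 0.0]
force: [-0.1, 0.7, -6.9]
opening: 0.0196
gripper_force: 45.0
[-0.94 -0.35 -6.54] [-0.048  0.053  0.063]
0 [[138.0, 563.0], [521.0, 417.0]] [35.0, 413.0] bar [[211.0, 269.0], [401.0, 203.0]]
0.02 [[141.0, 539.0], [527.0, 394.0]] [36.0, 389.0] bar [[214.0, 243.0], [406.0, 177.0]]
```

View pics/s4.png

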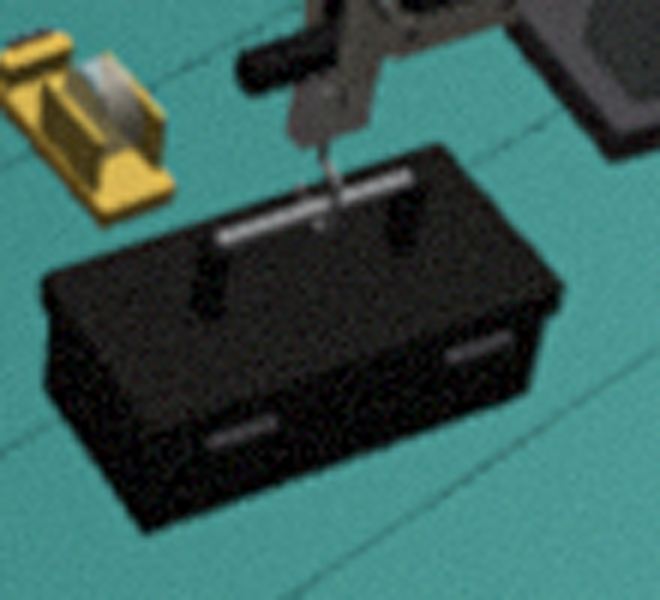

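The box hangs clear: front-edge corners are at (147,533) and (527,392), both up about 25 px (~21 mm) from the bench, so it is level. I'll hold it there.

```bash
python3 -m handwheel '[[1,0,0,0,0,0,0],[1,0,0,0,0,0,0],[1,0,0,0,0,0,0],[1,0,0,0,0,0,0],[1,0,0,0,0,0,0],[1,0,0,0,0,0,0],[1,0,0,0,0,0,0],[1,0,0,0,0,0,0],[1,0,0,0,0,0,0],[1,0,0,0,0,0,0],[1,0,0,0,0,0,0],[1,0,0,0,0,0,0],[1,0,0,0,0,0,0],[1,0,0,0,0,0,0],[1,0,0,0,0,0,0],[1,0,0,0,0,0,0],[1,0,0,0,0,0,0],[1,0,0,0,0,0,0],[1,0,0,0,0,0,0],[1,0,0,0,0,0,0]]'; python3 -m handwheel '[[1,0,0,0,0,0,0],[1,0,0,0,0,0,0],[1,0,0,0,0,0,0],[1,0,0,0,0,0,0],[1,0,0,0,0,0,0],[1,0,0,0,0,0,0],[1,0,0,0,0,0,0],[1,0,0,0,0,0,0],[1,0,0,0,0,0,0],[1,0,0,0,0,0,0]]'
python3 - <<'E'
from h import *
c=robot.read_camera("scene");cv2.imwrite("pics/s5.png",c["frame"][:,:,::-1])
E
```

```text
t: 16.42
tool_pos: [0.5221, 0.2425, 0.2824]
orientation: [2.459, 1.955, -0.0]
force: [0.3, 0.1, -7.3]
opening: 0.0195
gripper_force: 45.0
t: 17.68
tool_pos: [0.5221, 0.2425, 0.2824]
orientation: [2.459, 1.955, -0.0]
force: [-0.3, 0.1, -7.2]
opening: 0.0198
gripper_force: 45.0
```

```bash
python3 -m handwheel '[[1,0,0,0.002,0,0,0],[1,0,0,0.005,0,0,0],[1,0,0,0.008,0,0,0],[1,0,0,0.011,0,0,0],[1,0,0,0.014,0,0,0],[1,0,0,0.016,0,0,0],[1,0,0,0.018,0,0,0],[1,0,0,0.019,0,0,0],[1,0,0,0.020,0,0,0],[1,0,0,0.021,0,0,0],[1,0,0,0.022,0,0,0],[1,0,0,0.023,0,0,0],[1,0,0,0.024,0,0,0],[1,0,0,0.025,0,0,0],[1,0,0,0.027,0,0,0],[1,0,0,0.029,0,0,0],[1,0,0,0.031,0,0,0],[1,0,0,0.034,0,0,0],[1,0,0,0.037,0,0,0],[1,0,0,0.040,0,0,0]]' ; python3 -m handwheel '[[1,0,0,0.005,0,0,0],[1,0,0,0.010,0,0,0],[1,0,0,0.015,0,0,0],[1,0,0,0.0195,0,0,0],[1,0,0,0.0195,0,0,0],[1,0,0,0.0195,0,0,0]]'
python3 - <<'E'
from h import *
s=robot.read_state();print(s["force"])
c=robot.read_camera("scene");z=cv2.resize(c["frame"][130:230,330:440,::-1],(660,600),interpolation=2);cv2.imwrite("pics/s6.png",z)
E
```

```text
t: 20.23
tool_pos: [0.5221, 0.2427, 0.2425]
orientation: [-2.459, -1.955, -0.001]
force: [-0.5, 0.0, -1.5]
opening: 0.0196
gripper_force: 45.0
t: 20.98
tool_pos: [0.5222, 0.2425, 0.2231]
orientation: [2.459, 1.955, 0.0]
force: [-0.5, -1.2, -1.6]
opening: 0.0195
gripper_force: 45.0
[-0.45349204 -1.24159017 -1.55217102]
```

View pics/s6.png

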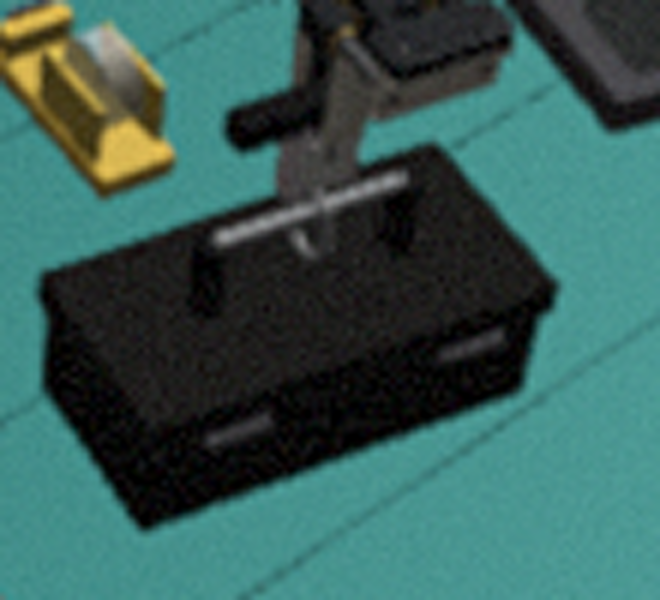

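The box is back where it stood, with its corners where they were before the lift. The bar sits in the mouth of the hook, clear of the wire. Next I unhook and raise the scale.

```bash
python3 -m handwheel '[[1,0,0.008,0,0,0,0],[1,0,0.02,0,0,0,0],[1,0,0.034,0,0,0,0],[1,0,0.048,0,0,0,0],[1,0,0.06,0,0,0,0],[1,0,0.065,0,0,0,0],[1,0,0.065,-0.01,0,0,0],[1,0,0.065,-0.04,0,0,0],[1,0,0.065,-0.08,0,0,0],[1,0,0.065,-0.105,0,0,0],[1,0,0.065,-0.11,0,0,0],[1,0,0.065,-0.11,0,0,0],[1,0,0.065,-0.11,0,0,0]]'
python3 - <<'E'
from h import *
print(rows([.5825,-.2325,.332],np.radians(108.4)))
print(R.from_rotvec([-1.838,-2.548,0]).as_matrix()[:,0])
E
```

```text
t: 22.65
tool_pos: [0.5848, 0.2278, 0.3311]
orientation: [-2.459, -1.954, 0.004]
force: [0.1, -0.3, -2.7]
opening: 0.0199
gripper_force: 45.0
[-4.489e-01  1.016e-01 -6.000e-04 -9.000e-04  2.000e-04 -1.747e-01]
[-3.15490075e-01  9.48928869e-01 -1.21794022e-04]
```

```bash
python3 -m handwheel '[[1,-0.02,0.0045,0,0,0,-0.008],[1,-0.06,0.0136,0,0,0,-0.023],[1,-0.105,0.0238,0,0,0,-0.041],[1,-0.15,0.0339,0,0,0,-0.058],[1,-0.195,0.0441,0,0,0,-0.076],[1,-0.24,0.0543,0,0,0,-0.093],[1,-0.285,0.0645,0,0,0,-0.111],[1,-0.33,0.0747,0,0,0,-0.128],[1,-0.375,0.0849,0,0,0,-0.146],[1,-0.415,0.0939,0,0,0,-0.162],[1,-0.44,0.0996,0,0,0,-0.171],[1,-0.4489,0.1016,0,0,0,-0.1747],[1,-0.4489,0.1016,0,0,0,-0.1747],[1,-0.4489,0.1016,0,0,0,-0.1747],[1,-0.4489,0.1016,0,0,0,-0.1747]]'
python3 - <<'E'
from h import *
robot.read_camera("top")
print(rows([.5825,-.2325,.142],np.radians(108.39)))
E
```

```text
t: 24.52
tool_pos: [0.5833, -0.2313, 0.3331]
orientation: [1.836, 2.549, 0.0]
force: [-0.1, -0.5, -1.7]
opening: 0.0199
gripper_force: 45.0
[-7.000e-04 -1.100e-03  1.911e-01  1.000e-04  0.000e+00  4.000e-04]
```

```bash
python3 -m handwheel '[[1,-0.0007,-0.0011,0.02,0,0,0.0004],[1,-0.0007,-0.0011,0.06,0,0,0.0004],[1,-0.0007,-0.0011,0.10,0,0,0.0004],[1,-0.0007,-0.0011,0.13,0,0,0.0004],[1,-0.0007,-0.0011,0.155,0,0,0.0004],[1,-0.0007,-0.0011,0.17,0,0,0.0004],[1,-0.0007,-0.0011,0.175,0,0,0.0004],[1,-0.0007,-0.0011,0.175,0,0,0.0004],[1,-0.0007,-0.0011,0.175,0,0,0.0004]]'
python3 - <<'E'
from h import *
robot.read_camera("top")
print(rows([.5825,-.2325,.142],np.radians(108.39)))
E
```

```text
t: 25.7
tool_pos: [0.583, -0.2338, 0.1594]
orientation: [1.838, 2.545, 0.0]
force: [-0.6, -0.1, -1.4]
opening: 0.0194
gripper_force: 45.0
[ 0.0014 -0.      0.0173  0.0005  0.0005 -0.0004]
```

```bash
python3 -m handwheel '[[1,0.0006,0,0.005,0,0,0],[1,0.0006,0,0.009,0,0,0],[1,0.0006,0,0.012,0,0,0],[1,0.0006,0,0.014,0,0,0],[1,0.0006,0,0.0155,0,0,0],[1,0.0006,0,0.0165,0,0,0],[1,0.0006,0,0.0172,0,0,0],[1,0.0006,0,0.0172,0,0,0],[1,0.0006,0,0.0172,0,0,0]]'
```

```text
t: 26.88
tool_pos: [0.5821, -0.2329, 0.142]
orientation: [1.839, 2.547, -0.0]
force: [-4.5, 2.8, 6.3]
opening: 0.0196
gripper_force: 45.0
```

```bash
python3 -m handwheel '[[1,0,0,-0.0005,0,0,0],[1,0,0,-0.0005,0,0,0],[1,0,0,-0.0005,0,0,0],[1,0,0,-0.0005,0,0,0]]' 5
python3 - <<'E'
from h import *
for i in range(3):
    robot.read_camera("top");s=robot.read_state();print(s["force"].round(2),s["tool_pos"].round(4))
E
```

```text
t: 27.38
tool_pos: [0.5822, -0.2329, 0.1419]
orientation: [1.839, 2.546, 0.0]
force: [-4.3, 1.6, 5.5]
opening: 0.0196
gripper_force: 5.0
[-3.75  2.09  5.92] [ 0.5822 -0.2329  0.1419]
[-3.41  1.27  5.46] [ 0.5822 -0.2329  0.1419]
[-3.5   0.95  6.46] [ 0.5822 -0.233   0.1419]
```

```bash
python3 -m handwheel '[[1,0,0,-0.001,0,0,0],[1,0,0,-0.001,0,0,0],[1,0,0,-0.001,0,0,0],[1,0,0,-0.001,0,0,0]]' 5
python3 - <<'E'
from h import *
for i in range(2):
    s=robot.read_state();c=robot.read_camera("wrist");print(s["force"].round(2),s["tool_pos"].round(4))
cv2.imwrite("pics/w7.png",cv2.resize(c["frame"][60:260,220:420,::-1],None,fx=3,fy=3,interpolation=2))
E
```

```text
t: 28.02
tool_pos: [0.582, -0.2328, 0.142]
orientation: [-1.839, -2.547, 0.0]
force: [0.1, -0.2, -1.7]
opening: 0.02
gripper_force: 5.0
[ 0.15 -0.19 -1.73] [ 0.582  -0.2328  0.142 ]
[-0.4   0.7  -1.81] [ 0.582  -0.2328  0.142 ]
```

View pics/w7.png

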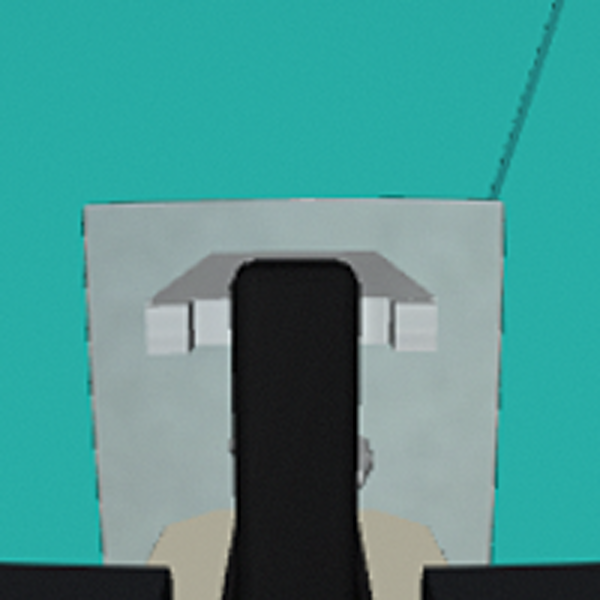

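The crossbar is centred between the ears and a fraction of a millimetre above the plates. I'll ease it down, release and retreat.

```bash
python3 -m handwheel '[[1,0,0,0.0004,0,0,0],[1,0,0,0.0004,0,0,0],[-0.4,0,0,0.0004,0,0,0],[-1,0,0,0.0004,0,0,0],[-1,0,0,0.0004,0,0,0],[-1,0,0,0.0004,0,0,0],[-1,0,0,0.0004,0,0,0],[-1,0,0,0.0004,0,0,0],[-1,0,0,-0.01,0,0,0],[-1,0,0,-0.04,0,0,0],[-1,0,0,-0.09,0,0,0],[-1,0,0,-0.14,0,0,0],[-1,0,0,-0.158,0,0,0],[-1,0,0,-0.158,0,0,0],[-1,0,0,-0.158,0,0,0],[-1,0,0,-0.158,0,0,0]]'
python3 - <<'E'
from h import *
s=robot.read_state();c=robot.read_camera("wrist")
cv2.imwrite("pics/w8.png",c["frame"][:,:,::-1])
g=c["frame"].max(2)
sub=(g[115:270,300:350]<75).astype(np.uint8);n,l,st,ce=cv2.connectedComponentsWithStats(sub);i=1+st[1:,4].argmax()
ys,xs=np.where(l==i);r=cv2.minAreaRect(np.c_[xs+300,ys+115].astype(np.float32));print(r,onz(c,r[0],.155,s),s["tool_pos"],s["opening"])
E
```

```text
t: 30.12
tool_pos: [0.5812, -0.2324, 0.2976]
orientation: [-1.837, -2.544, 0.001]
force: [-0.1, -0.7, 0.4]
opening: 0.0929
gripper_force: 0.0
((319.5, 192.5), (113.0, 21.0), 90.0) [ 0.58168626 -0.23025189  0.155     ] [ 0.58120116 -0.23244468  0.29758493] 0.09285757537826893
```

View pics/w8.png

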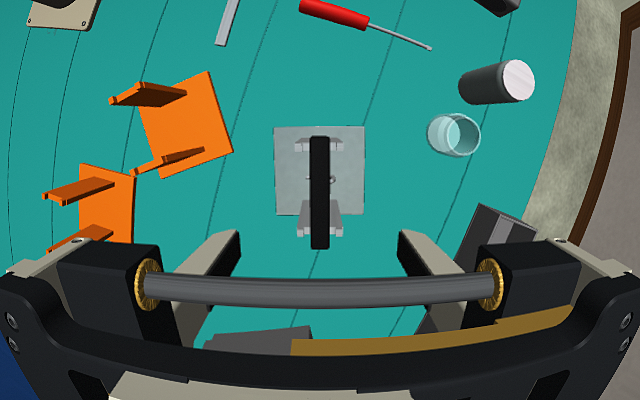

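The scale is back upright on its rest, about where it stood, and the gripper is clear, so I'm handing the job in.

```bash
python3 -c "
from plant import robot
print(robot.close_job())"
```

```text
the job is handed in; nothing more can be done
None
```

The job is handed in, no verdict returned: the toolbox (about 0.56 kg from the wrist force) hung level about 21 mm clear for just over 3 s, was lowered back where it stood, and the scale is back on its rest, all in about 30 s.

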